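# Load the tube-cutting jig and hold the feed arm at the mark

### The arm

A 7-joint arm with a two-finger parallel gripper is mounted at the origin on the work surface. World frame = base frame: x ahead of the robot, y to its left, z up, the work surface at z = 0. Lengths are in m, angles in rad, forces in N, time in s.
With the tool pointing down it reaches from about 0.4 to 0.85 m from the base axis. Payload 4.5 kg.
Tool frame: the origin (TCP) lies at the very end of the fingers, on their centre line; the grasp point (between the pads) lies 19 mm behind it; z points along the fingers, y is the direction in which the jaws open and shut (so a half turn about z gives the same grasp; the last joint's range is limited). The gripper opens to 85 mm and grips with 20 to 120 N. Pads are 22 mm wide; open, the fingers measure 114 mm over their backs; the gripper's body (76 mm by 85 mm) begins 54 mm behind the grasp point. The pads swing forward as they close: fully open they stand 13 mm farther back than shut.
Start: joints at [1.14, 0.689, -0.195, 1.565, 0.157, 0.902, -0.215], TCP at [0.28, -0.559, 0.231] pointing down, gripper open.
Joint ranges: [-3.01, 3.01], [-0.46, 2.08], [-1.47, 1.51], [0.13, 2.56], [-1, 4.14], [0.04, 2.09], [-2.66, 2.66]. Speed limits (rad/s): [2.57, 2.57, 3.14, 3.14, 3.14, 3.14, 3.14].

### API

Orientations are given as a unit quaternion [w, x, y, z].
In Python, from cell import manip gives the robot as it stands. The module is installed in compiled form; this text tells all that it offers.
- The arm moves only by the tool step_arm, never from a script. Its argument "targets" is a list of rows, each an object with "gripper": the opening in per cent of the stroke, from 0 (shut) to 100 (fully open); "delta_pos": the shift along the world's x, y, z in m, a list of three; "twist": the turn about the world's z in degrees. A call has 1 to 20 rows; each row is the pose to reach, as a shift and turn from the pose commanded when the call began; what a row does not reach only later rows make up. A row lasts 1/12 s, in which the tool goes at most 41.7 mm and 7.16 degrees, less where a joint would pass 70% of its speed; a pose out of reach is approached as far as the arm can. A call with a gripper value outside its range is refused whole. The fingers move at their own pace and stop on an object; "newtons" is the grip in N (left out, the last holds). Time passes only in rows, so rows that repeat a pose let the fingers close. It gives the time, the measured TCP pose, the force and the opening at its end, in the units of the state.
- manip.sense(): the state, without advancing time (a new reading comes with each control period).
- manip.camera(name): name is "side" or "top"; returns a dict with "pixels" (480x640x3 uint8, blue, green, red), "z_map" (480x640 float32, m along the optical axis (not along the pixel's ray), 0 where there is no reading), "fx", "fy", "cx", "cy" (pixels), "distortion" ([k1, k2, p1, p2, k3] as OpenCV has them; the pictures are not rectified), "R" (3x3) and "t" (3): a world point X has camera coordinates R X + t. Camera axes: x right, y down, z forward; pixel columns grow to the right and rows downward; lengths in m; the calibration is good to about 2 mm. A picture is of the moment at which its call begins.
- manip.sign_off(): hands the job in, once; it reports no verdict.
Trained networks look in a picture, given as the dict that the camera call returned (one of the last four; its "shot" number tells which), for a name from the list of things; names that differ only in an ending like _2 or _b are one class to them, and where a whole thing is asked for, a point or a joint stands for the part that bears it (a point fixed in the world has none). Each returns a list of dicts, best first, with "score" (0 to 1); they miss things now and then, are a little off and sometimes report something else, mostly with a low value. They report only what shows in the picture. A call takes as long as a camera call. They do not tell look-alikes from the thing itself.
- manip.silhouettes(picture, target): "mask" (480x640 bool, what is visible of it) and "position" ([column, row] in pixels, amid what is visible of it).
The state is a dict: "time": time; "joints": joint angles; "joint_vel": joint speeds; "joint_torque": joint torques, N m; "tool_pos": TCP position; "tool_rot": TCP orientation; "ft_force": force on the tool from outside, world axes, zero at the start; "moment": the same for the moment, N m; "finger_gap": finger opening in m.
Only numpy, scipy, OpenCV 4.12 (cv2) and the standard library are available. Lean on these libraries where they do the work, as an engineer would, in place of code of your own. Each camera call takes 0.05 s, during which the arm holds its last target.

### The job

Lay the long square brass tube (not the short offcut) in the guides of the tube-cutting jig, in front of the feed arm and with its leading end still short of the saw slot, and let go of it. Then take the feed arm by its grip block, squeezing the lock button in, and extend it to the 70 mm mark (two lines past the long 50 mm line), so that it pushes the tube through the saw slot ready for the cut. That mark lies between the lock notches and a spring draws the arm home, so finish holding the arm there with the button squeezed in; leave the offcut, the wire spool, the bead dish and the cutting pliers beside the jig where they are.

Things in the scene. Friction and masses are not known exactly. Their poses are not given: they have to be found in the camera images.
- tube_center (a point): centre of the loose square brass tube to be cut: 12 x 12 mm outside, 120 mm long along its own y axis, 45 g (may vary by a third), lying on the bench nearer the robot than the jig (its centre 6 mm above the bench). Either end may go first
- tube: the same tube; origin under its centre, y along its length, z up as it lies
- jig: tube-cutting jig, screwed down: aluminium base plate 80 x 380 mm, 12 mm thick, carrying in line a square sleeve (y -185 to -72 mm, 26 mm wide, top z 53 mm), the feed arm that telescopes out of it along the jig's own +y (to the robot's left at yaw 0), and three steel guides. Origin at the centre of the plate's underside, z up, x across
- rear_guide (a point): middle of the rear guide's floor, jig (0, 15, 34) mm; it runs y 0 to 30 mm. The rear and front guides are channels open at the top: floor z 34 mm, 14.5 mm between the 7 mm high walls, then flared at 45 degrees to 24.5 mm wide at z 46 mm; 30 mm wide outside. A tube lying in them has its centre at z 40 mm
- front_guide (a point): middle of the front guide's floor, jig (0, 116.5, 34) mm; it runs y 95 to 138 mm. Between the rear and front guides, y 30 to 95 mm, is an open gap for the fingers: only the base plate lies below, top at z 12 mm
- tube_seat (a point): where the tube's centre comes when laid in the middle of its starting place, jig (0, 62.5, 40) mm: 27 mm at each end lies in the rear and front guides, the finger gap is around its middle, its rear end is 12.5 mm ahead of the arm's tip and its front end 15.5 mm short of the saw slot
- saw_slot (a point): middle of the 5 mm wide saw slot (y 138 to 143 mm) at the tube's centre height, jig (0, 140.5, 40) mm, between steel posts at x = +-17 to 25 mm that reach z 66 mm. Beyond it the outrunner guide, y 143 to 170 mm, 16.6 mm wide
- scale_zero (a point): zero line of the white scale bar, jig (30, -63, 46) mm, on its top face. The bar is fixed at x 24 to 36, y -78 to 32 mm, top z 46 mm; black lines every 10 mm towards +y up to 90, long ones at 0 and 50. A brass pointer at the rear edge of the grip block runs over it
- grip_block (a point): centre of the grey grip block that stands on the feed arm and moves with it: 28 mm across x, 35 mm along y, 50 mm high (z 50 to 100 mm above the bench), at jig y = -47.5 mm when the arm is home. Gripped across x from above; closing on it presses the lock button flush
- push_tip (a point): tip of the feed arm's 11 mm square bar that pushes the tube's rear end; jig (0, -10, 40) mm when home, moves with the arm
- button_face (a point): face of the round steel lock button, 16 mm across, on the grip block's +x side, 78 mm above the bench; when out it stands 5.5 mm proud of the block (block and button together 33.5 mm across)
- feed_arm (a joint): extension of the feed arm in m: 0 home, 0.09 fully out; equals the scale reading at the pointer (0.070 = the 70 mm mark). A spring draws it home with 3 N at 0 and 5 N at 70 mm; light friction. Locked at 0 while the button is out; if let go at 70 mm it springs back to the notch at 0.050 or home
- lock_button (a joint): travel of the lock button in m: 0 out (locks in the notch), 0.0055 flush with the block; the lock is free from 0.0035 on. Pressing takes 1.5 N to start, 3 N flush; it springs out when let go
- offcut: short offcut of the same square brass tube, 12 x 12 x 42 mm, lying on the bench. NOT the piece to cut. Origin under its centre
- spool: spool of copper wire with white flanges, 39 mm across, 26 mm high, standing on end. Bystander. Origin under its centre
- pliers_b: cutting pliers with blue sleeves, lying flat, 120 mm long. Bystander. Origin at the rivet
- dish: white dish of beads, 76 mm across, 20 mm high. Bystander. Origin under its centre
Not all that is in view belongs to the job. Leave any pink look-alike of the tube alone.

How it is judged:
By the outcome, as a careful person would: the job done as asked, in the order asked, and still so for the second after the job is handed in, while the arm keeps its last pose, push and grip.
It also fails if it takes over 48 s, if anything falls off the work surface, if the arm or the gripper's body presses on something with over 40 N, if the wrist force passes 120 N, or if a joint passes its speed limit or range.

## Working session

There is one attempt and no reset: what is moved stays moved. The work goes in short steps, Python scripts to look and compute and a tool call to move; the robot and the scene stay as the last step left them, time stands still between calls to the robot, and variables do not carry over. Pictures are saved under pics/ and viewed, and the job is handed in when it is done.

Besides the shell and the picture viewer there is one more tool, called after ">>>" as name(argument=value, ...), one argument or row to a line, values as JSON. step_arm: Moves the arm, as the interface text tells. Its arguments: {"type":"object","properties":{"targets":{"type":"array","items":{"type":"object","properties":{"gripper":{"type":"number"},"delta_pos":{"type":"array","items":{"type":"number"}},"twist":{"type":"number"}}}},"newtons":{"type":"number"}},"required":["targets"]}

```bash
mkdir -p pics
cat > h.py <<'E'
import numpy as np, cv2
from cell import manip
def snap(name,fn):
    c=manip.camera(name); cv2.imwrite('pics/'+fn,c['pixels']); return c
def world(c,px,z=None,depth=None):
    K=np.array([[c['fx'],0,c['cx']],[0,c['fy'],c['cy']],[0,0,1]]);
    u=cv2.undistortPoints(np.array(px,float).reshape(-1,1,2),K,np.array(c['distortion'],float)).reshape(-1,2)
    R=np.array(c['R']);t=np.array(c['t'])
    ray=np.c_[u,np.ones(len(u))]
    o=-R.T@t; d=ray@R
    if depth is not None: return o+d*np.array(depth).reshape(-1,1)
    s=(z-o[2])/d[:,2]
    return o+d*s[:,None]
def proj(c,X):
    K=np.array([[c['fx'],0,c['cx']],[0,c['fy'],c['cy']],[0,0,1]])
    R=np.array(c['R']);t=np.array(c['t'])
    return cv2.projectPoints(np.array(X,float).reshape(-1,1,3),cv2.Rodrigues(R)[0],t,K,np.array(c['distortion'],float))[0].reshape(-1,2)
E
python3 - <<'E'
from h import *
s=manip.sense(); print({k:np.round(v,4) for k,v in s.items()})
import pickle
for n in ('top','side'):
    c=snap(n,n+'0.png'); pickle.dump(c,open(n+'0.pkl','wb'))
    print(n,c['fx'],c['cx'],c['cy'],np.round(c['R'],3),np.round(c['t'],3))
    for k in ('tube','jig','offcut','grip_block','spool','pliers_b','dish'):
        print(k,[(round(d['score'],2),np.round(d['position']),int(d['mask'].sum())) for d in manip.silhouettes(c,k)][:4])
E
```

```text
{'time': np.float64(0.0), 'joints': array([ 1.1398,  0.69  , -0.1946,  1.5664,  0.1573,  0.9025, -0.2151]), 'joint_vel': array([-0.0007, -0.0012,  0.0002, -0.0015, -0.0009,  0.0037,  0.0004]), 'joint_torque': array([-9.00000e-04, -5.39608e+01, -1.26620e+00, -1.58545e+01,
        9.20000e-03,  9.50000e-03,  0.00000e+00]), 'tool_pos': array([ 0.2798, -0.5581,  0.2305]), 'tool_rot': array([-9.000e-04,  9.731e-01,  2.304e-01, -3.000e-04]), 'ft_force': array([-0.8656, -0.3882, -0.5358]), 'moment': array([-0.0035, -0.0122,  0.0015]), 'finger_gap': np.float64(0.0852)}
top 587.9681683192487 319.8009891210639 226.59928035100378 [[-0.028 -1.     0.013]
 [-0.995  0.027 -0.099]
 [ 0.099 -0.015 -0.995]] [-0.018  0.541  1.273]
tube [(0.75, array([227., 269.]), 248), (0.74, array([249., 324.]), 289), (0.74, array([315., 317.]), 252), (0.57, array([344., 167.]), 349)]
jig [(0.86, array([323., 173.]), 5919)]
offcut [(0.46, array([306., 273.]), 99)]
grip_block [(0.64, array([343., 168.]), 381)]
spool [(0.64, array([343., 164.]), 363), (0.63, array([376., 263.]), 265)]
pliers_b [(0.87, array([180., 258.]), 545)]
dish [(0.95, array([469., 216.]), 858)]
side 566.8836060708354 329.2296730963215 235.74943368672683 [[-0.834 -0.551 -0.017]
 [-0.351  0.556 -0.753]
 [ 0.425 -0.623 -0.657]] [0.416 0.25  0.838]
tube [(0.81, array([291., 353.]), 720), (0.7, array([379., 367.]), 868), (0.63, array([414., 299.]), 586), (0.51, array([268., 223.]), 6694)]
jig [(0.92, array([269., 227.]), 6823), (0.44, array([356., 286.]), 186)]
offcut [(0.72, array([396., 232.]), 367), (0.61, array([358., 284.]), 187)]
grip_block [(0.8, array([283., 192.]), 681), (0.49, array([267., 226.]), 6874)]
spool [(0.55, array([394., 234.]), 388), (0.49, array([269., 230.]), 6801)]
pliers_b [(0.64, array([223., 390.]), 1091)]
dish [(0.95, array([398., 166.]), 612)]
```

View pics/top0.png

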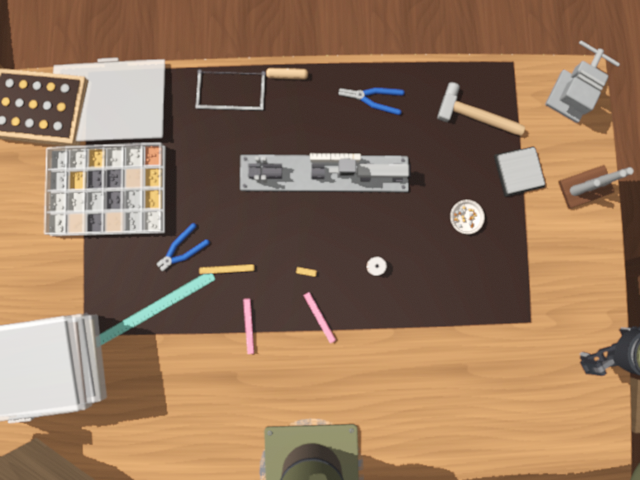

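View pics/side0.png

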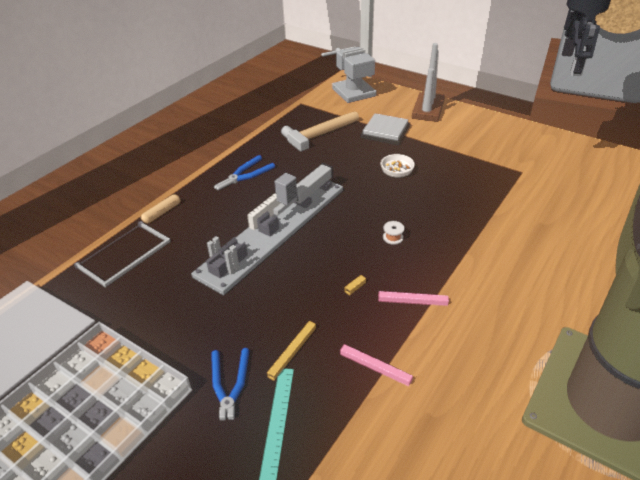

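Run:
```python
import cv2
a=cv2.imread('pics/top0.png')[130:340,150:420]; cv2.imwrite('pics/top0c.png',cv2.resize(a,None,fx=2.9,fy=2.8,interpolation=cv2.INTER_CUBIC))
```

```text
(no output)
```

View pics/top0c.png

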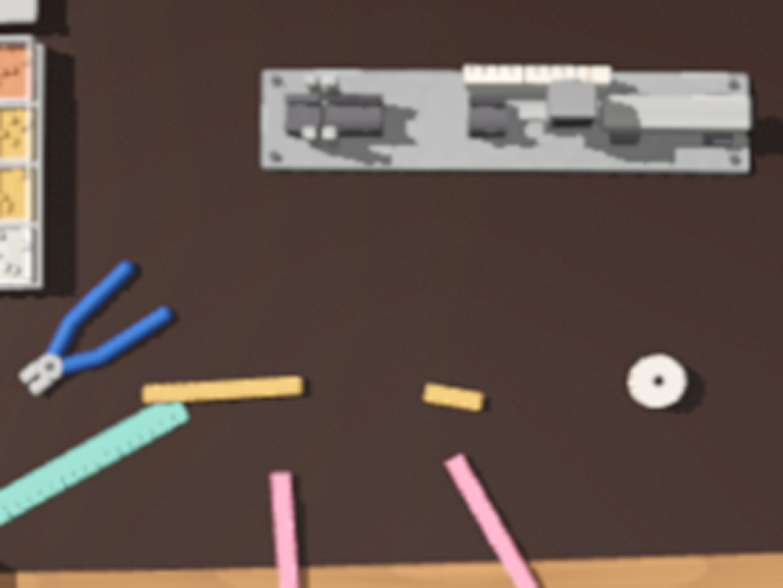

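The top view shows the brass tube at about (227,269), with the ruler close to its near side at (205,278). The pink decoys are at (249,325) and (319,317). The offcut is at (306,272) and the jig at (323,173). Next I'll fit the tube and jig poses with box models in both cameras.

```bash
cat > fit.py <<'E'
from h import *
from scipy.optimize import minimize
S=4
def render(c,boxes,p,win):
    x,y,th=p; u0,v0,u1,v1=win
    im=np.zeros(((v1-v0)*S,(u1-u0)*S),np.uint8)
    R=np.array([[np.cos(th),-np.sin(th)],[np.sin(th),np.cos(th)]])
    for (a,b,c0,d,e,f) in boxes:
        P=np.array([[i,j,k] for i in(a,b) for j in(c0,d) for k in(e,f)],float)/1000
        W=P.copy(); W[:,:2]=P[:,:2]@R.T+[x,y]
        uv=proj(c,W); h=cv2.convexHull(((uv-[u0,v0]+0.5)*S-0.5).astype(np.float32)).reshape(-1,2)
        cv2.fillConvexPoly(im,np.round(h*16).astype(np.int32),1,shift=4)
    return im
def fit(cs,masks,boxes,p0,wins):
    ms=[]
    for m,w in zip(masks,wins):
        k=m[w[1]:w[3],w[0]:w[2]].astype(np.float32)
        ms.append((cv2.resize(k,None,fx=S,fy=S,interpolation=cv2.INTER_LINEAR)>0.5).astype(np.uint8))
    def cost(q):
        p=[q[0]/1000,q[1]/1000,q[2]/100]
        return sum((render(c,boxes,p,w)!=m).sum()/m.sum() for c,m,w in zip(cs,ms,wins))
    q0=np.array([p0[0]*1000,p0[1]*1000,p0[2]*100])
    for step in (8,3,1):
        sim=np.vstack([q0]+[q0+step*np.eye(3)[i] for i in range(3)])
        r=minimize(cost,q0,method='Nelder-Mead',options=dict(initial_simplex=sim,xatol=.05,fatol=1e-5)); q0=r.x
    return [q0[0]/1000,q0[1]/1000,q0[2]/100],r.fun
JIG=[(-40,40,-190,190,0,12),(-13,13,-185,-72,12,53),(-14,14,-65,-30,50,100),(-15,15,0,30,12,46),(-15,15,95,138,12,46),(-15,15,143,170,12,46),(24,36,-78,32,12,46),(17,25,138,143,12,66),(-25,-17,138,143,12,66)]
TUBE=[(-6,6,-60,60,0,12)]
OFF=[(-6,6,-21,21,0,12)]
def brass(c):
    h=cv2.cvtColor(c['pixels'],cv2.COLOR_BGR2HSV)
    return (h[...,0]>12)&(h[...,0]<32)&(h[...,1]>95)&(h[...,2]>80)
E
python3 - <<'E'
from fit import *
import pickle
t=pickle.load(open('top0.pkl','rb')); s=pickle.load(open('side0.pkl','rb'))
for c in (t,s): print(np.round(-np.array(c['R']).T@np.array(c['t']),3))
bt,bs=brass(t),brass(s)
wt=(190,255,265,283);ws=(255,310,330,392)
p0=list(world(t,[[227,269]],.01)[0][:2])+[0.]
print('p0',p0)
for cs,m,w in (([t],[bt],[wt]),([s],[bs],[ws]),([t,s],[bt,bs],[wt,ws])): print('tube',fit(cs,m,TUBE,p0,w))
wt=(285,255,330,285);ws=(335,265,375,305)
p1=list(world(t,[[306,272]],.01)[0][:2])+[-.2]
print('off',fit([t,s],[bt,bs],OFF,p1,[wt,ws]))
jt=manip.silhouettes
E
python3 - <<'E'
from fit import *
import pickle
t=snap('top','t1.png'); s=snap('side','s1.png')
mt=manip.silhouettes(t,'jig')[0]['mask']; ms=manip.silhouettes(s,'jig')[0]['mask']
p0=list(world(t,[[324,173]],.012)[0][:2])+[0.]
print(p0)
wt=(215,130,440,215);ws=(170,140,370,310)
o=[]
for cs,m,w in (([t],[mt],[wt]),([s],[ms],[ws]),([t,s],[mt,ms],[wt,ws])):
    r=fit(cs,m,JIG,p0,w); print('jig',r); o.append(r[0])
p=o[2]
for c,n in((t,'t'),(s,'s')):
    im=c['pixels'].copy(); im=cv2.resize(im,None,fx=3,fy=3,interpolation=cv2.INTER_CUBIC)
    for b in JIG:
        P=np.array([[i,j,k] for k in(b[4],b[5]) for i,j in((b[0],b[2]),(b[1],b[2]),(b[1],b[3]),(b[0],b[3]))],float)/1000
        th=p[2];R=np.array([[np.cos(th),-np.sin(th)],[np.sin(th),np.cos(th)]])
        P[:,:2]=P[:,:2]@R.T+p[:2]
        uv=(proj(c,P)+.5)*3-.5
        cv2.polylines(im,[np.round(uv[4:]).astype(int)],True,(0,0,255),1)
        if b is JIG[0]: cv2.polylines(im,[np.round(uv[:4]).astype(int)],True,(0,255,0),1)
    im=im[390:645,645:1320] if n=='t' else im[420:930,540:1080]
    cv2.imwrite('pics/ov_%s.png'%n,im)
E
```

```text
[ 0.411 -0.013  1.32 ]
[0.079 0.612 0.746]
p0 [np.float64(0.45219433979438967), np.float64(0.17630638969448398), 0.0]
tube ([np.float64(0.4543065212208288), np.float64(0.17864181850306285), np.float64(0.03612270955831571)], np.float64(0.2821852060982496))
tube ([np.float64(0.45542285538608385), np.float64(0.17598982593089915), np.float64(0.02036313801863503)], np.float64(0.1038848694558037))
tube ([np.float64(0.4548848820226602), np.float64(0.17720101385365586), np.float64(0.02943790622153302)], np.float64(0.4093908198015314))
off ([np.float64(0.4443440279957496), np.float64(-0.001119407272427022), np.float64(-0.21074506064901094)], np.float64(0.5083054652167103))
[np.float64(0.6627800704705822), np.float64(-0.046012322143799196), 0.0]
jig ([np.float64(0.6643990713917148), np.float64(-0.04789483124914187), np.float64(-0.03263568701613372)], np.float64(0.03347646641931046))
jig ([np.float64(0.6661969559596994), np.float64(-0.05030001446918098), np.float64(-0.0329202118647854)], np.float64(0.0480814866196926))
jig ([np.float64(0.6651530912122184), np.float64(-0.049139951909310337), np.float64(-0.02799175137840188)], np.float64(0.09361027082506754))
```

View pics/ov_t.png

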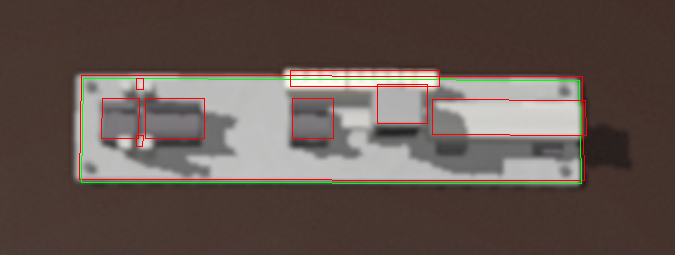

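View pics/ov_s.png

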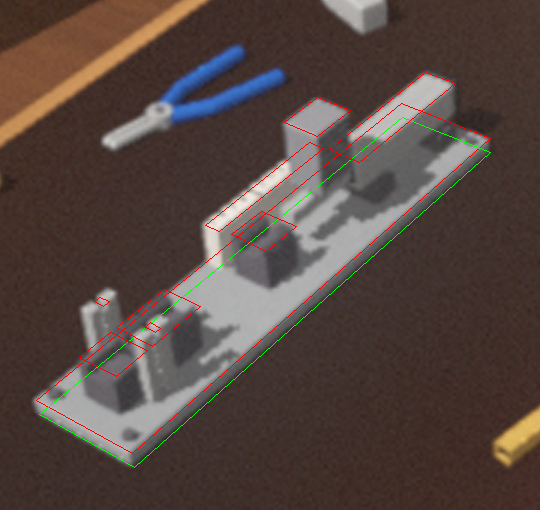

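The overlays match to within 1–2 mm. The two cameras have consistent, opposite biases, so I'm averaging them:
- **Tube:** about (0.455, 0.177), yaw +1.7°.
- **Jig:** about (0.6653, -0.049), yaw -1.9°.

Both agree with the given sizes and are within reach. Moving above the tube now.

>>> step_arm(
  newtons=40,
  targets=[
    {"delta_pos": [0.04,0.03,0],"twist": 5,"gripper": 45},
    {"delta_pos": [0.07,0.06,0],"twist": 10,"gripper": 45},
    {"delta_pos": [0.09,0.095,0],"twist": 15,"gripper": 45},
    {"delta_pos": [0.11,0.13,0],"twist": 20,"gripper": 45},
    {"delta_pos": [0.13,0.165,0],"twist": 25,"gripper": 45},
    {"delta_pos": [0.15,0.2,0],"twist": 30,"gripper": 45},
    {"delta_pos": [0.165,0.24,0],"twist": 35,"gripper": 45},
    {"delta_pos": [0.175,0.28,0],"twist": 40,"gripper": 45},
    {"delta_pos": [0.175,0.32,0],"twist": 45,"gripper": 45},
    {"delta_pos": [0.175,0.36,0],"twist": 50,"gripper": 45},
    {"delta_pos": [0.175,0.4,0],"twist": 55,"gripper": 45},
    {"delta_pos": [0.175,0.44,-0.01],"twist": 60,"gripper": 45},
    {"delta_pos": [0.175,0.48,-0.02],"twist": 65,"gripper": 45},
    {"delta_pos": [0.175,0.52,-0.03],"twist": 65,"gripper": 45},
    {"delta_pos": [0.175,0.56,-0.04],"twist": 65,"gripper": 45},
    {"delta_pos": [0.175,0.6,-0.05],"twist": 65,"gripper": 45},
    {"delta_pos": [0.175,0.64,-0.07],"twist": 65,"gripper": 45},
    {"delta_pos": [0.175,0.68,-0.09],"twist": 65,"gripper": 45},
    {"delta_pos": [0.175,0.71,-0.11],"twist": 65,"gripper": 45},
    {"delta_pos": [0.175,0.736,-0.13],"twist": 65,"gripper": 45},
  ],
)

```text
time: 2.67
tool_pos: [0.4553, 0.1815, 0.1005]
tool_rot: [-0.0, 0.696, 0.718, 0.002]
ft_force: [1.0, 0.1, -0.1]
finger_gap: 0.0387
```

>>> step_arm(
  targets=[
    {"delta_pos": [0,0,0],"gripper": 45},
    {"delta_pos": [0,0,0],"gripper": 45},
    {"delta_pos": [0,0,0],"gripper": 45},
  ],
)

```text
$.targets[0]: bad value
```

Run:
```python
from h import *
s=manip.sense(); print({k:np.round(v,4) for k,v in s.items() if k!='joint_torque'})
q=s['tool_rot']; a=np.arctan2(q[2],q[1]); print('jaw deg',np.degrees(np.arctan2(-np.cos(2*a),np.sin(2*a))))
t=snap('top','t2.png'); sd=snap('side','s2.png')
print(proj(sd,[s['tool_pos']]),proj(t,[s['tool_pos']]))
a=cv2.resize(sd['pixels'][230:430,180:440],None,fx=3,fy=3,interpolation=cv2.INTER_CUBIC);
cv2.imwrite('pics/s2c.png',a)
```

```text
{'time': np.float64(2.6667), 'joints': array([-0.3176,  0.7479, -0.2505,  2.078 ,  0.4836,  0.3677, -0.9267]), 'joint_vel': array([-0.8257,  0.5132,  0.4103, -0.1579,  0.1   , -0.4101, -0.5946]), 'tool_pos': array([0.4553, 0.1815, 0.1005]), 'tool_rot': array([-3.000e-04,  6.958e-01,  7.182e-01,  1.500e-03]), 'ft_force': array([ 1.0296,  0.0963, -0.1035]), 'moment': array([ 0.0004,  0.0306, -0.0022]), 'finger_gap': np.float64(0.0387)}
jaw deg 1.8105828291518624
[[285.74797789 312.12249561]] [[218.1984358  266.33570171]]
```

View pics/s2c.png

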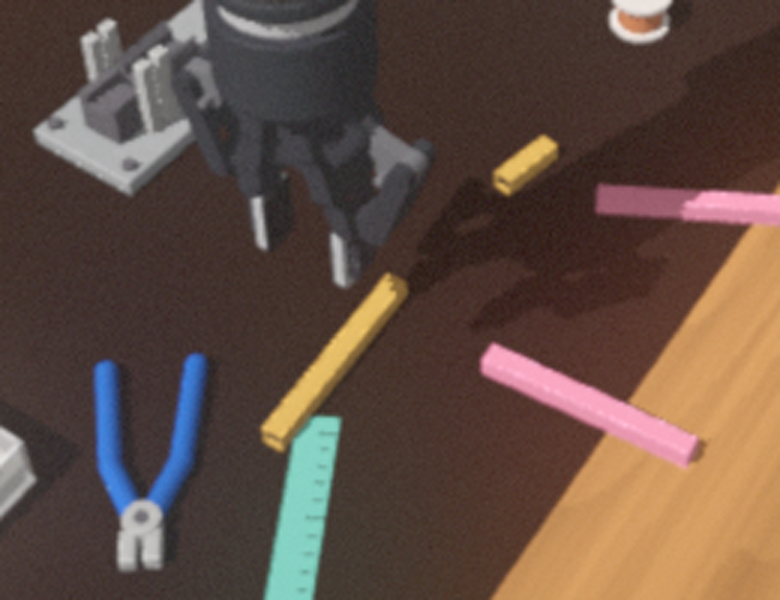

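>>> step_arm(
  targets=[
    {"delta_pos": [0,0,0],"twist": 0,"gripper": 45},
    {"delta_pos": [0,0,0],"twist": 0,"gripper": 45},
    {"delta_pos": [0,0,0],"twist": 0,"gripper": 45},
  ],
)

```text
time: 3.02
tool_pos: [0.4558, 0.1755, 0.1019]
tool_rot: [0.001, 0.698, 0.716, 0.0]
ft_force: [0.6, -1.6, 0.1]
finger_gap: 0.0385
```

Run:
```python
from h import *
s=manip.sense(); print({k:np.round(v,4) for k,v in s.items() if k!='joint_torque'})
t=snap('top','t3.png'); sd=snap('side','s3.png')
print(proj(sd,[s['tool_pos']]),proj(t,[s['tool_pos']]))
def crop(c,x0,y0,w,h,k,fn,pts):
    a=cv2.resize(c['pixels'][y0:y0+h,x0:x0+w],None,fx=k,fy=k,interpolation=cv2.INTER_CUBIC)
    for p in proj(c,pts):
        cv2.drawMarker(a,tuple(int(round(v)) for v in ((p-[x0,y0]+.5)*k-.5)),(0,0,255),cv2.MARKER_CROSS,14,1)
    cv2.imwrite('pics/'+fn,a)
P=s['tool_pos']
pts=[P,P+[.02,0,0],P-[.02,0,0],[.455,.177,.012]]
crop(sd,220,250,130,130,5,'s3c.png',pts); crop(t,160,220,120,90,6,'t3c.png',pts)
```

```text
{'time': np.float64(3.0167), 'joints': array([-0.3086,  0.7444, -0.2494,  2.0805,  0.4832,  0.3712, -0.9228]), 'joint_vel': array([ 0.0088, -0.0039, -0.0034, -0.002 ,  0.001 , -0.0046, -0.0024]), 'tool_pos': array([0.4558, 0.1755, 0.1019]), 'tool_rot': array([7.000e-04, 6.980e-01, 7.161e-01, 0.000e+00]), 'ft_force': array([ 0.6479, -1.553 ,  0.1115]), 'moment': array([-0.0072, -0.0003, -0.0013]), 'finger_gap': np.float64(0.0385)}
[[287.83613163 308.8208765 ]] [[220.98009308 266.02042174]]
```

View pics/s3c.png

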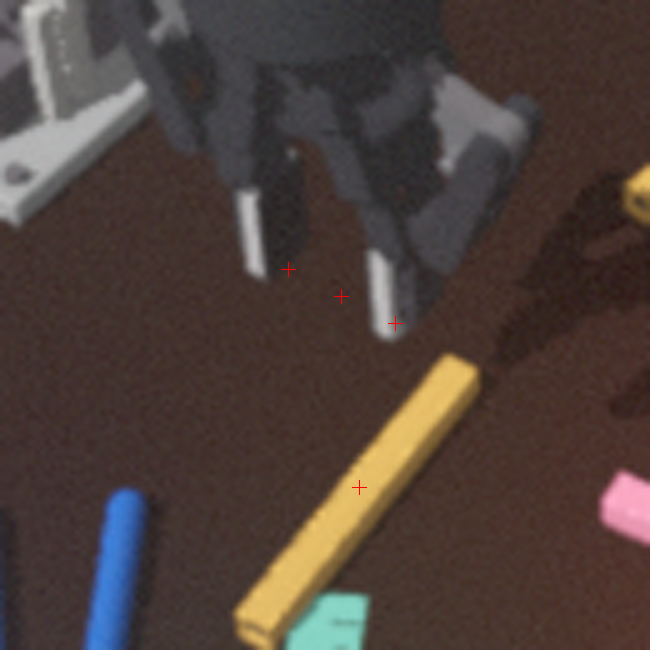

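View pics/t3c.png

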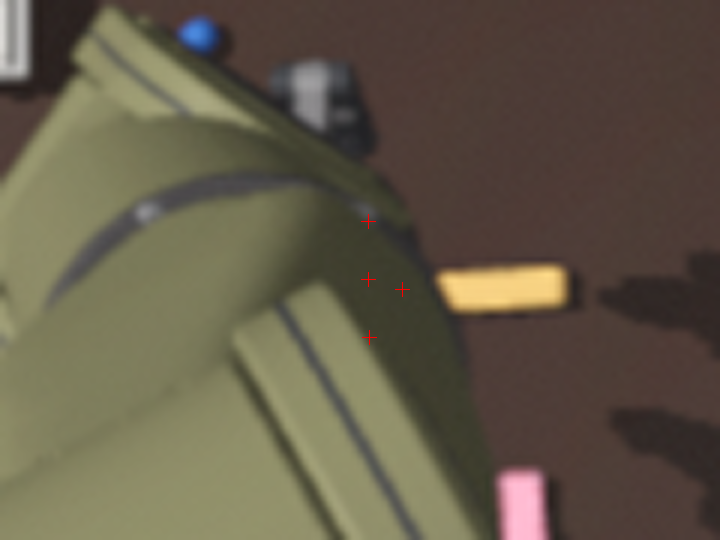

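The fingers straddle the tube axis in the side view, with the tube's centre at crop (360,487). The projected TCP agrees with the visible fingertips. Descending to grasp.

>>> step_arm(
  newtons=40,
  targets=[
    {"delta_pos": [0,0.001,-0.03],"twist": 0,"gripper": 45},
    {"delta_pos": [0,0.001,-0.06],"twist": 0,"gripper": 45},
    {"delta_pos": [0,0.001,-0.08],"twist": 0,"gripper": 45},
    {"delta_pos": [0,0.001,-0.09],"twist": 0,"gripper": 45},
    {"delta_pos": [0,0.001,-0.098],"twist": 0,"gripper": 45},
    {"delta_pos": [0,0.001,-0.098],"twist": 0,"gripper": 45},
    {"delta_pos": [0,0.001,-0.098],"twist": 0,"gripper": 45},
  ],
)

```text
time: 3.7
tool_pos: [0.4555, 0.1779, 0.0037]
tool_rot: [0.0, 0.697, 0.717, 0.0]
ft_force: [0.5, -0.5, 0.6]
finger_gap: 0.0387
```

>>> step_arm(
  newtons=40,
  targets=[
    {"delta_pos": [0,0,0],"twist": 0,"gripper": 25},
    {"delta_pos": [0,0,0],"twist": 0,"gripper": 10},
    {"delta_pos": [0,0,0],"twist": 0,"gripper": 5},
    {"delta_pos": [0,0,0],"twist": 0,"gripper": 5},
    {"delta_pos": [0,0,0],"twist": 0,"gripper": 0},
    {"delta_pos": [0,0,0],"twist": 0,"gripper": 0},
    {"delta_pos": [0,0,0],"twist": 0,"gripper": 0},
  ],
)

```text
time: 4.28
tool_pos: [0.4558, 0.1784, 0.0044]
tool_rot: [0.0, 0.697, 0.717, 0.001]
ft_force: [-0.4, 0.5, 5.8]
finger_gap: 0.0102
```

Gap reading is 10.2 mm, so the tube is held. Lifting and carrying it above the seat.

>>> step_arm(
  newtons=40,
  targets=[
    {"delta_pos": [0,0,0.03],"twist": 0,"gripper": 0},
    {"delta_pos": [0,0,0.06],"twist": 0,"gripper": 0},
    {"delta_pos": [0,0,0.095],"twist": 0,"gripper": 0},
    {"delta_pos": [0.025,-0.02,0.117],"twist": -1,"gripper": 0},
    {"delta_pos": [0.05,-0.04,0.117],"twist": -2,"gripper": 0},
    {"delta_pos": [0.08,-0.062,0.117],"twist": -3,"gripper": 0},
    {"delta_pos": [0.11,-0.085,0.117],"twist": -3.7,"gripper": 0},
    {"delta_pos": [0.14,-0.108,0.117],"twist": -3.7,"gripper": 0},
    {"delta_pos": [0.17,-0.13,0.117],"twist": -3.7,"gripper": 0},
    {"delta_pos": [0.195,-0.15,0.117],"twist": -3.7,"gripper": 0},
    {"delta_pos": [0.212,-0.164,0.117],"twist": -3.7,"gripper": 0},
    {"delta_pos": [0.212,-0.164,0.117],"twist": -3.7,"gripper": 0},
    {"delta_pos": [0.212,-0.164,0.117],"twist": -3.7,"gripper": 0},
    {"delta_pos": [0.212,-0.164,0.117],"twist": -3.7,"gripper": 0},
  ],
)

```text
time: 5.45
tool_pos: [0.6661, 0.0153, 0.1203]
tool_rot: [-0.001, 0.719, 0.695, -0.0]
ft_force: [-0.1, 0.4, -0.1]
finger_gap: 0.0104
```

```bash
cat > look.py <<'E'
from fit import *
JP=[0.6653,-0.0491,-0.033]
def jw(P,p=JP):
    P=np.array(P,float).reshape(-1,3)/1000; th=p[2];R=np.array([[np.cos(th),-np.sin(th)],[np.sin(th),np.cos(th)]])
    P[:,:2]=P[:,:2]@R.T+p[:2]; return P
def crop(c,x0,y0,w,h,k,fn,pts=()):
    a=cv2.resize(c['pixels'][y0:y0+h,x0:x0+w],None,fx=k,fy=k,interpolation=cv2.INTER_CUBIC)
    if len(pts):
      for p in proj(c,pts):
        cv2.drawMarker(a,tuple(int(round(v)) for v in ((p-[x0,y0]+.5)*k-.5)),(0,0,255),cv2.MARKER_CROSS,10,1)
    cv2.imwrite('pics/'+fn,a)
E
python3 - <<'E'
from look import *
s=manip.sense(); print({k:np.round(v,4) for k,v in s.items() if k not in('joint_torque','joint_vel')})
q=s['tool_rot']; a=np.arctan2(q[2],q[1]); print('jaw deg',np.degrees(np.arctan2(-np.cos(2*a),np.sin(2*a))))
sd=snap('side','s4.png'); t=snap('top','t4.png')
P=s['tool_pos']; th=-.033; ax=np.array([-np.sin(th),np.cos(th),0])
ends=[P+ax*.06-[0,0,-.002+0],P-ax*.06]
print(proj(sd,[P+ax*.06,P-ax*.06,P]))
crop(sd,190,100,190,190,4,'s4c.png'); crop(t,220,130,200,90,4,'t4c.png')
E
```

```text
{'time': np.float64(5.45), 'joints': array([ 0.1174,  0.8999, -0.4084,  1.5129,  0.4372,  0.8215, -0.4891]), 'tool_pos': array([0.6661, 0.0153, 0.1203]), 'tool_rot': array([-8.000e-04,  7.194e-01,  6.946e-01, -2.000e-04]), 'ft_force': array([-0.1465,  0.381 , -0.0522]), 'moment': array([0.0741, 0.0195, 0.037 ]), 'finger_gap': np.float64(0.0104)}
jaw deg -2.015870654737153
[[224.09133768 216.45153071]
 [268.08343509 183.14916362]
 [246.86663007 199.21130399]]
```

View pics/s4c.png

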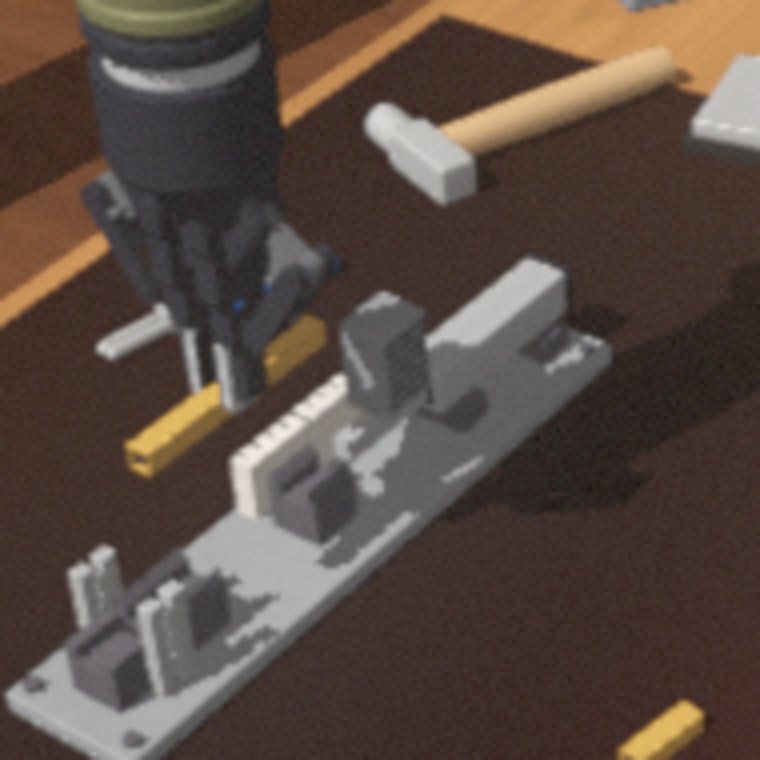

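View pics/t4c.png

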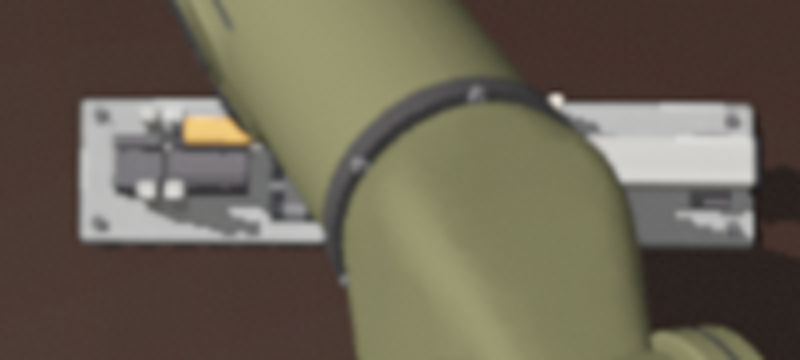

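The tube is held level: its left end is at side pixel (225,215) and its right end at (269,181), as predicted. I'll fit the held tube against the jig in the side camera before lowering.

Run:
```python
from look import *
s=manip.sense(); print(np.round(s['tool_pos'],4),np.round(s['ft_force'],2))
sd=snap('side','s5.png')
b=brass(sd); w=(210,165,285,235)
z=(s['tool_pos'][2]-.0044)*1000
m=b[w[1]:w[3],w[0]:w[2]].copy(); print(m.sum())
# fill the finger occlusion by convex hull
M=np.zeros(b.shape,np.uint8); 
n,l,st,_=cv2.connectedComponentsWithStats(m.astype(np.uint8)); keep=np.isin(l,[i for i in range(1,n) if st[i,4]>20])
pts=np.argwhere(keep)[:,::-1]+[w[0],w[1]]
cv2.fillConvexPoly(M,cv2.convexHull(pts.astype(np.int32)),1)
print(M.sum())
for zz in (z-2,z,z+2): print(zz,fit([sd],[M>0],[(-6,6,-60,60,zz,zz+12)],[.666,.0153,-.033],[w]))
```

```text
[0.666  0.0161 0.1205] [-0.45  0.34 -0.25]
480
668
114.06867005873022 ([np.float64(0.6696954433965513), np.float64(0.012701808349212524), np.float64(-0.06958192285306758)], np.float64(0.14994384125795582))
116.06867005873022 ([np.float64(0.6678975550426733), np.float64(0.014093040520444794), np.float64(-0.06142022992925075)], np.float64(0.1461063272182703))
118.06867005873022 ([np.float64(0.6660244043504587), np.float64(0.01673654989444015), np.float64(-0.059787541393389904)], np.float64(0.14208161737177089))
```

>>> step_arm(
  newtons=40,
  targets=[
    {"delta_pos": [0.0005,-0.002,-0.03],"twist": 0,"gripper": 0},
    {"delta_pos": [0.0005,-0.002,-0.055],"twist": 0,"gripper": 0},
    {"delta_pos": [0.0005,-0.002,-0.063],"twist": 0,"gripper": 0},
    {"delta_pos": [0.0005,-0.002,-0.063],"twist": 0,"gripper": 0},
    {"delta_pos": [0.0005,-0.002,-0.063],"twist": 0,"gripper": 0},
  ],
)

```text
time: 6.02
tool_pos: [0.6676, 0.0132, 0.0578]
tool_rot: [-0.0, 0.719, 0.695, 0.0]
ft_force: [0.2, 0.2, 0.2]
finger_gap: 0.0104
```

Run:
```python
from look import *
s=manip.sense(); print(np.round(s['tool_pos'],4),np.round(s['ft_force'],2))
sd=snap('side','s6.png')
crop(sd,190,160,130,120,6,'s6c.png')
```

```text
[0.6676 0.0132 0.0578] [0.17 0.17 0.25]
```

View pics/s6c.png

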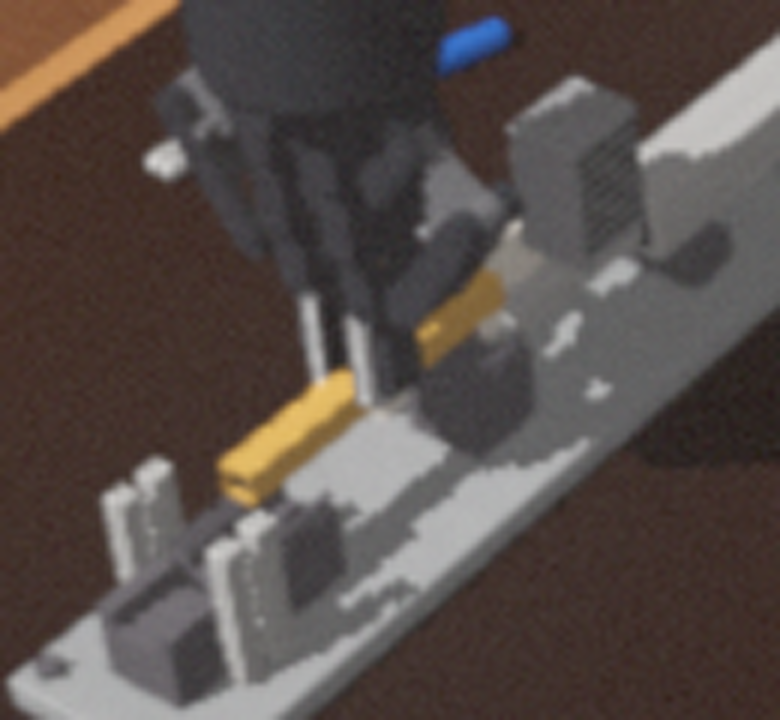

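The tube is in line above the rear and front guides. Lowering it in.

>>> step_arm(
  newtons=40,
  targets=[
    {"delta_pos": [0,0,-0.006],"twist": 0,"gripper": 0},
    {"delta_pos": [0,0,-0.012],"twist": 0,"gripper": 0},
    {"delta_pos": [0,0,-0.016],"twist": 0,"gripper": 0},
    {"delta_pos": [0,0,-0.019],"twist": 0,"gripper": 0},
    {"delta_pos": [0,0,-0.019],"twist": 0,"gripper": 0},
    {"delta_pos": [0,0,-0.019],"twist": 0,"gripper": 0},
  ],
)

```text
time: 6.57
tool_pos: [0.6678, 0.0124, 0.0385]
tool_rot: [0.0, 0.72, 0.694, 0.0]
ft_force: [-0.8, 1.0, 2.6]
finger_gap: 0.0107
```

Run:
```python
from look import *
s=manip.sense(); print(np.round(s['tool_pos'],4),np.round(s['ft_force'],2),np.round(s['moment'],3))
sd=snap('side','s7.png')
crop(sd,190,160,130,120,6,'s7c.png')
```

```text
[0.6678 0.0124 0.0385] [-0.79  0.98  2.62] [0.105 0.16  0.009]
```

View pics/s7c.png

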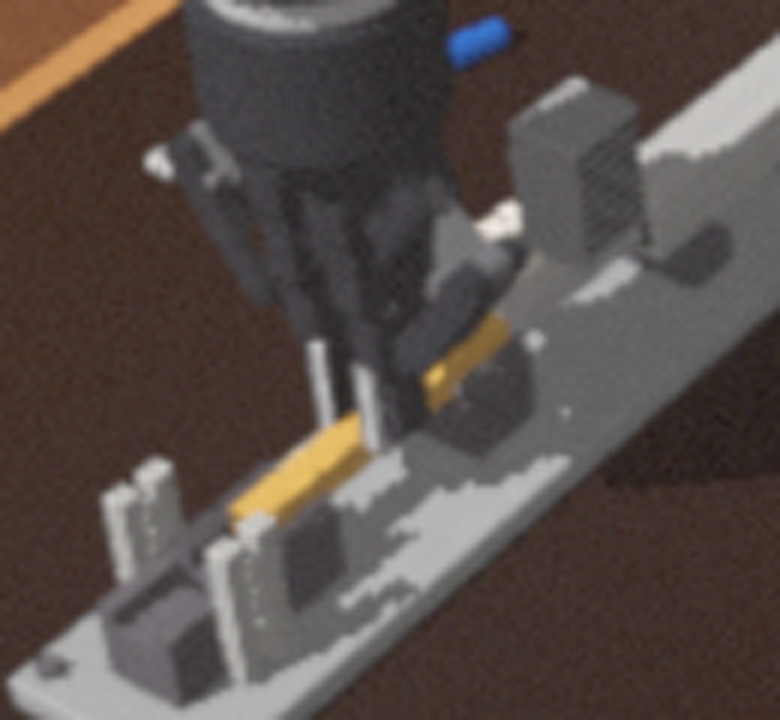

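Light contact, 2.6 N at the predicted height of 38.5 mm, so the tube is seated. Releasing and lifting straight up.

>>> step_arm(
  newtons=40,
  targets=[
    {"delta_pos": [0,0,0],"twist": 0,"gripper": 15},
    {"delta_pos": [0,0,0],"twist": 0,"gripper": 20},
    {"delta_pos": [0,0,0],"twist": 0,"gripper": 30},
    {"delta_pos": [0,0,0],"twist": 0,"gripper": 40},
    {"delta_pos": [0,0,0],"twist": 0,"gripper": 45},
    {"delta_pos": [0,0,0.02],"twist": 0,"gripper": 45},
    {"delta_pos": [0,0,0.05],"twist": 0,"gripper": 50},
    {"delta_pos": [0,0,0.09],"twist": 0,"gripper": 65},
    {"delta_pos": [0,0,0.12],"twist": 0,"gripper": 70},
    {"delta_pos": [0,0,0.12],"twist": 0,"gripper": 70},
    {"delta_pos": [0,0,0.12],"twist": 0,"gripper": 70},
  ],
)

```text
time: 7.53
tool_pos: [0.6692, 0.0125, 0.1607]
tool_rot: [0.001, 0.72, 0.694, 0.002]
ft_force: [-0.4, 0.4, -0.1]
finger_gap: 0.0598
```

Run:
```python
from look import *
s=manip.sense(); print(np.round(s['tool_pos'],4),np.round(s['ft_force'],2),np.round(s['moment'],3),s['finger_gap'],s['time'])
sd=snap('side','s8.png')
JS=[0.6662,-0.0503,-0.033]
pts=jw([[0,2.5,46],[0,122.5,46],[0,-10,40],[14,-47.5,100],[-14,-47.5,100]],JS)
crop(sd,190,160,130,120,6,'s8c.png',pts)
```

```text
[0.6692 0.0125 0.1607] [-0.45  0.44 -0.14] [0.026 0.03  0.011] 0.05979045661362059 7.5333
```

View pics/s8c.png

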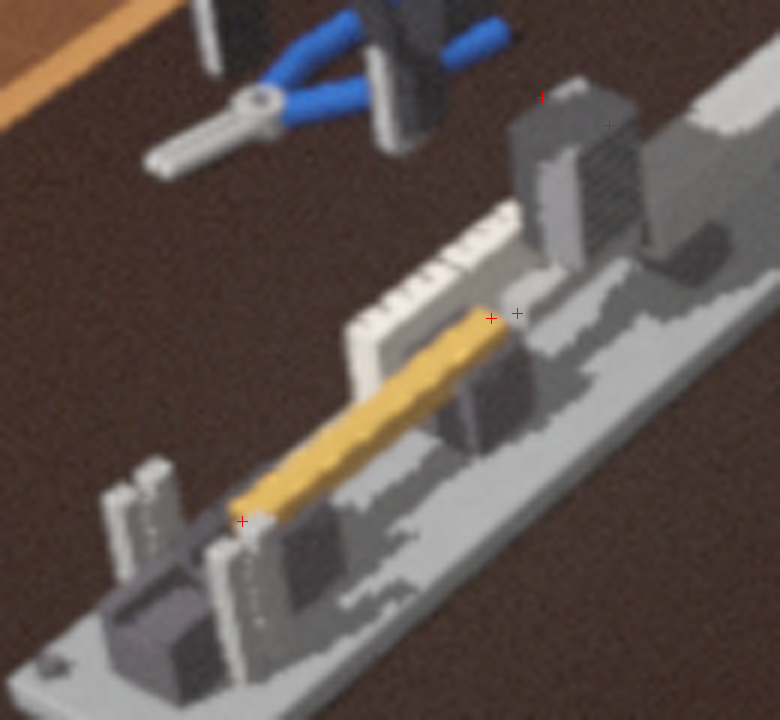

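The tube lies in both guides. Its ends match the predicted markers at crop (242,520) and (491,318), in front of the arm tip and short of the slot posts. Next, the grip block.

>>> step_arm(
  newtons=40,
  targets=[
    {"delta_pos": [-0.001,-0.035,0],"twist": 0,"gripper": 70},
    {"delta_pos": [-0.002,-0.07,0],"twist": 0,"gripper": 70},
    {"delta_pos": [-0.0035,-0.1,0],"twist": 0,"gripper": 70},
    {"delta_pos": [-0.0035,-0.1085,0],"twist": 0,"gripper": 70},
    {"delta_pos": [-0.0035,-0.1085,0],"twist": 0,"gripper": 70},
    {"delta_pos": [-0.0035,-0.1085,0],"twist": 0,"gripper": 70},
    {"delta_pos": [-0.0035,-0.1085,0],"twist": 0,"gripper": 70},
  ],
)

```text
time: 8.17
tool_pos: [0.6639, -0.0931, 0.1576]
tool_rot: [-0.001, 0.719, 0.695, 0.001]
ft_force: [0.2, 0.9, 0.0]
finger_gap: 0.0596
```

Run:
```python
from look import *
s=manip.sense(); print(np.round(s['tool_pos'],4),np.round(s['ft_force'],2),np.round(s['moment'],3),s['finger_gap'],s['time'])
sd=snap('side','s9.png')
crop(sd,210,130,130,120,6,'s9c.png',[s['tool_pos']])
```

```text
[ 0.6639 -0.0931  0.1576] [0.17 0.92 0.03] [0.057 0.013 0.039] 0.05962850608017674 8.1667
```

View pics/s9c.png

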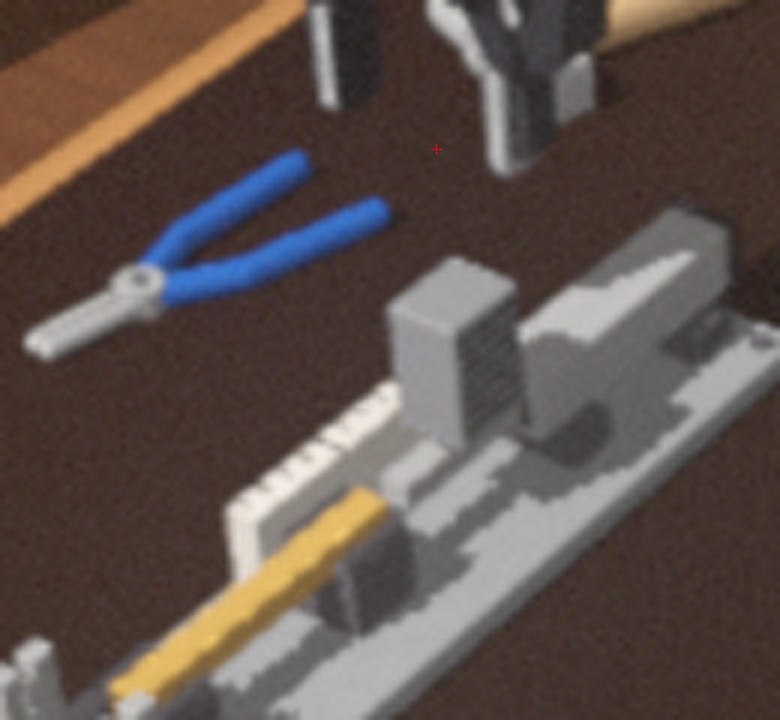

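The fingers are centred over the block, which sits at crop (450,290). Descending around it.

>>> step_arm(
  newtons=40,
  targets=[
    {"delta_pos": [0,-0.001,-0.02],"twist": 0,"gripper": 70},
    {"delta_pos": [0,-0.001,-0.04],"twist": 0,"gripper": 70},
    {"delta_pos": [0,-0.001,-0.06],"twist": 0,"gripper": 70},
    {"delta_pos": [0,-0.001,-0.08],"twist": 0,"gripper": 70},
    {"delta_pos": [0,-0.001,-0.095],"twist": 0,"gripper": 70},
    {"delta_pos": [0,-0.001,-0.1],"twist": 0,"gripper": 70},
    {"delta_pos": [0,-0.001,-0.1],"twist": 0,"gripper": 70},
    {"delta_pos": [0,-0.001,-0.1],"twist": 0,"gripper": 70},
  ],
)

```text
time: 8.88
tool_pos: [0.6648, -0.0964, 0.0588]
tool_rot: [0.0, 0.719, 0.695, 0.001]
ft_force: [-0.1, -0.2, 0.1]
finger_gap: 0.0599
```

Run:
```python
from look import *
s=manip.sense(); print(np.round(s['tool_pos'],4),np.round(s['ft_force'],2),np.round(s['moment'],3),s['finger_gap'],s['time'])
sd=snap('side','s10.png')
crop(sd,210,130,130,120,6,'s10c.png',[s['tool_pos']])
```

```text
[ 0.6648 -0.0964  0.0588] [-0.11 -0.16  0.09] [-0.032 -0.043  0.049] 0.059934832461545226 8.8833
```

View pics/s10c.png

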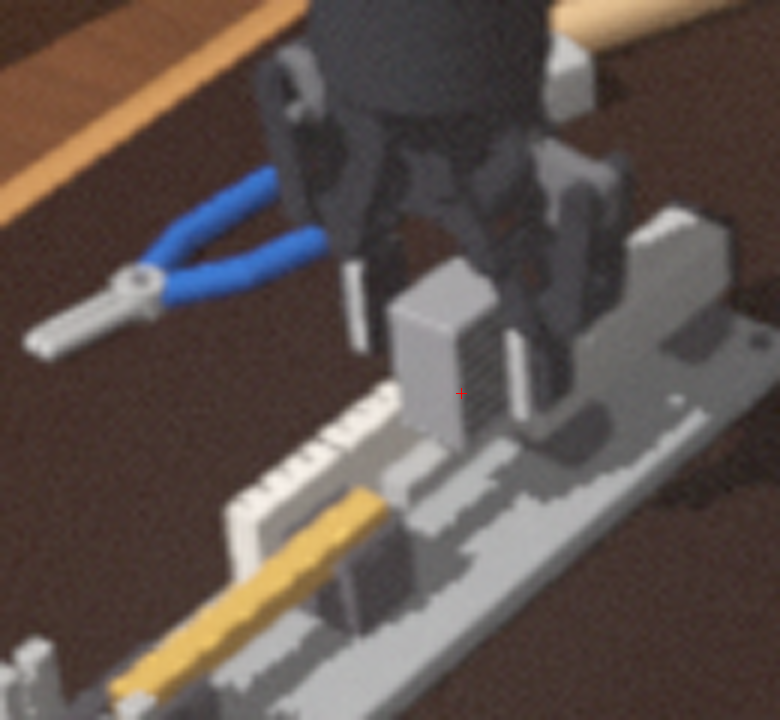

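The fingers stand either side of the block with clearance. Closing on it.

>>> step_arm(
  newtons=40,
  targets=[
    {"delta_pos": [0,0,0],"twist": 0,"gripper": 50},
    {"delta_pos": [0,0,0],"twist": 0,"gripper": 42},
    {"delta_pos": [0,0,0],"twist": 0,"gripper": 36},
    {"delta_pos": [0,0,0],"twist": 0,"gripper": 25},
    {"delta_pos": [0,0,0],"twist": 0,"gripper": 10},
    {"delta_pos": [0,0,0],"twist": 0,"gripper": 0},
    {"delta_pos": [0,0,0],"twist": 0,"gripper": 0},
    {"delta_pos": [0,0,0],"twist": 0,"gripper": 0},
  ],
)

```text
time: 9.6
tool_pos: [0.6631, -0.0972, 0.0595]
tool_rot: [-0.0, 0.72, 0.694, -0.001]
ft_force: [-5.0, -0.1, 8.7]
finger_gap: 0.0279
```

Run:
```python
from look import *
s=manip.sense(); print(np.round(s['tool_pos'],4),np.round(s['ft_force'],2),np.round(s['moment'],3),s['finger_gap'],s['time'])
```

```text
[ 0.6631 -0.0972  0.0595] [-4.96 -0.15  8.74] [0.029 0.889 0.082] 0.027892524614357702 9.6
```

Gap reads 27.9 mm, so the button is flush. I'll extend a first 15 mm and check the force.

>>> step_arm(
  newtons=50,
  targets=[
    {"delta_pos": [-0.0005,0.003,0],"twist": 0,"gripper": 0},
    {"delta_pos": [-0.0005,0.006,0],"twist": 0,"gripper": 0},
    {"delta_pos": [-0.0005,0.01,0],"twist": 0,"gripper": 0},
    {"delta_pos": [-0.0005,0.015,0],"twist": 0,"gripper": 0},
    {"delta_pos": [-0.0005,0.015,0],"twist": 0,"gripper": 0},
    {"delta_pos": [-0.0005,0.015,0],"twist": 0,"gripper": 0},
  ],
)

```text
time: 10.1
tool_pos: [0.6635, -0.0839, 0.0596]
tool_rot: [0.001, 0.72, 0.694, -0.001]
ft_force: [-2.6, -2.7, 6.8]
finger_gap: 0.0273
```

Run:
```python
from look import *
s=manip.sense(); print(np.round(s['tool_pos'],4),np.round(s['ft_force'],2),np.round(s['moment'],3),s['finger_gap'],s['time'])
sd=snap('side','s11.png')
crop(sd,200,150,130,120,6,'s11c.png')
```

```text
[ 0.6635 -0.0839  0.0596] [-2.57 -2.72  6.76] [-0.413  0.649  0.158] 0.027316525298350502 10.1
```

View pics/s11c.png

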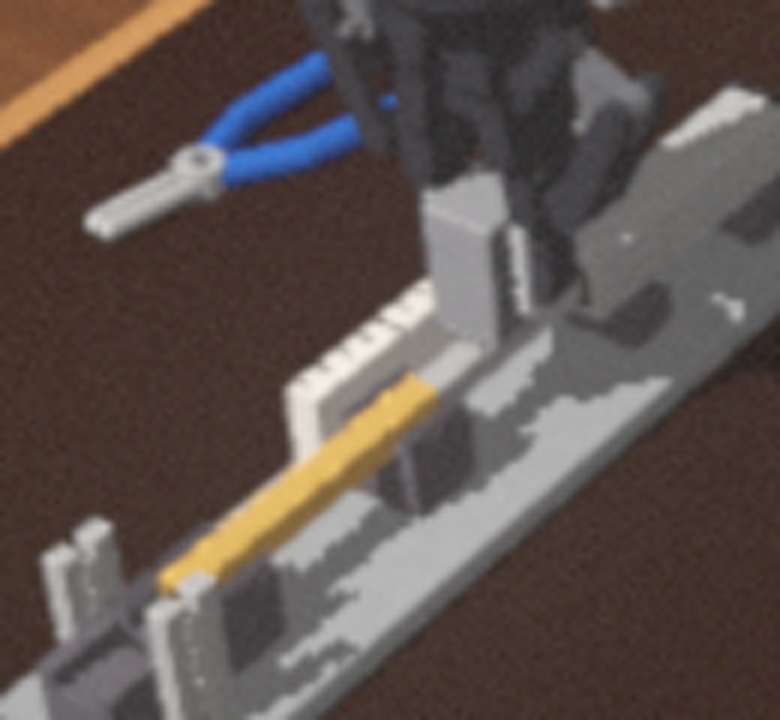

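The arm extends with the grip, with the tip now at the tube's rear end, crop (435,385). Continuing at about 50 mm/s.

>>> step_arm(
  newtons=50,
  targets=[
    {"delta_pos": [0,0.004,0],"twist": 0,"gripper": 0},
    {"delta_pos": [0,0.008,0],"twist": 0,"gripper": 0},
    {"delta_pos": [0,0.012,0],"twist": 0,"gripper": 0},
    {"delta_pos": [0.0005,0.016,0],"twist": 0,"gripper": 0},
    {"delta_pos": [0.0005,0.02,0],"twist": 0,"gripper": 0},
    {"delta_pos": [0.0005,0.024,0],"twist": 0,"gripper": 0},
    {"delta_pos": [0.001,0.028,0],"twist": 0,"gripper": 0},
    {"delta_pos": [0.001,0.032,0],"twist": 0,"gripper": 0},
    {"delta_pos": [0.001,0.036,0],"twist": 0,"gripper": 0},
    {"delta_pos": [0.001,0.04,0],"twist": 0,"gripper": 0},
    {"delta_pos": [0.0015,0.044,0],"twist": 0,"gripper": 0},
    {"delta_pos": [0.0015,0.048,0],"twist": 0,"gripper": 0},
    {"delta_pos": [0.0015,0.052,0],"twist": 0,"gripper": 0},
    {"delta_pos": [0.002,0.055,0],"twist": 0,"gripper": 0},
    {"delta_pos": [0.002,0.057,0],"twist": 0,"gripper": 0},
    {"delta_pos": [0.002,0.057,0],"twist": 0,"gripper": 0},
    {"delta_pos": [0.002,0.057,0],"twist": 0,"gripper": 0},
    {"delta_pos": [0.002,0.057,0],"twist": 0,"gripper": 0},
  ],
)

```text
time: 11.65
tool_pos: [0.6654, -0.0281, 0.0596]
tool_rot: [0.001, 0.72, 0.694, -0.002]
ft_force: [-3.0, -4.7, 7.8]
finger_gap: 0.0275
```

Run:
```python
from look import *
s=manip.sense(); print(np.round(s['tool_pos'],4),np.round(s['ft_force'],2),np.round(s['moment'],3),s['finger_gap'],s['time'])
sd=snap('side','s12.png');t=snap('top','t12.png')
crop(sd,180,150,130,120,6,'s12c.png'); crop(t,225,140,190,60,4,'t12c.png')
crop(sd,235,170,60,60,10,'s12d.png')
```

```text
[ 0.6654 -0.0281  0.0596] [-2.99 -4.72  7.78] [-0.595  0.689  0.243] 0.02751665648335319 11.65
```

View pics/s12c.png

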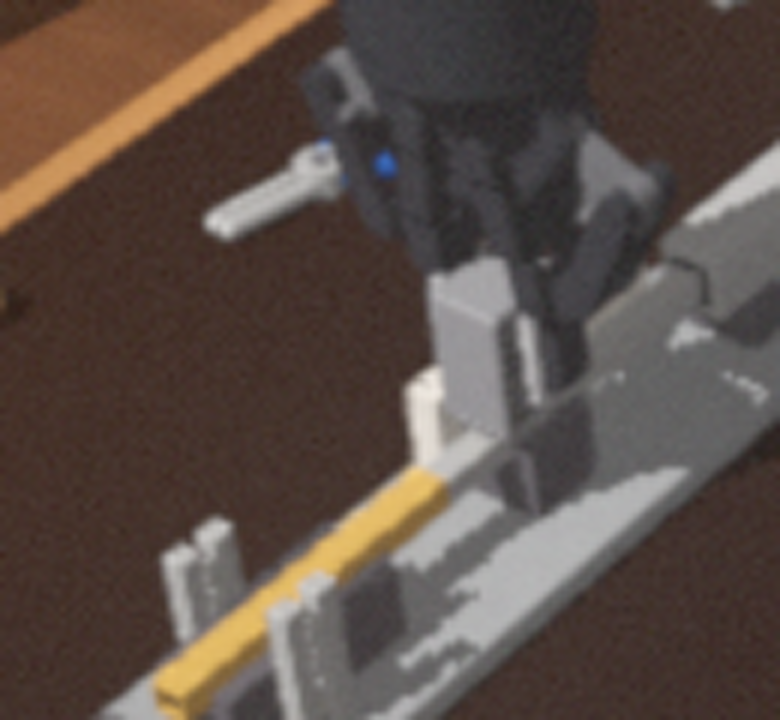

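View pics/t12c.png

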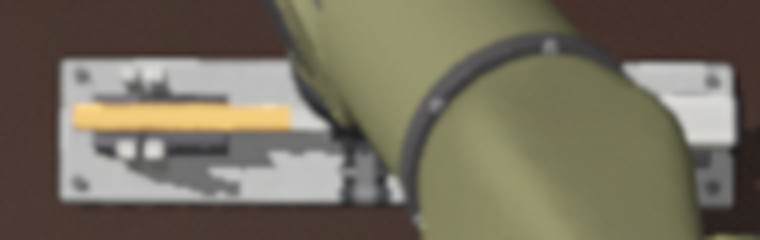

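View pics/s12d.png

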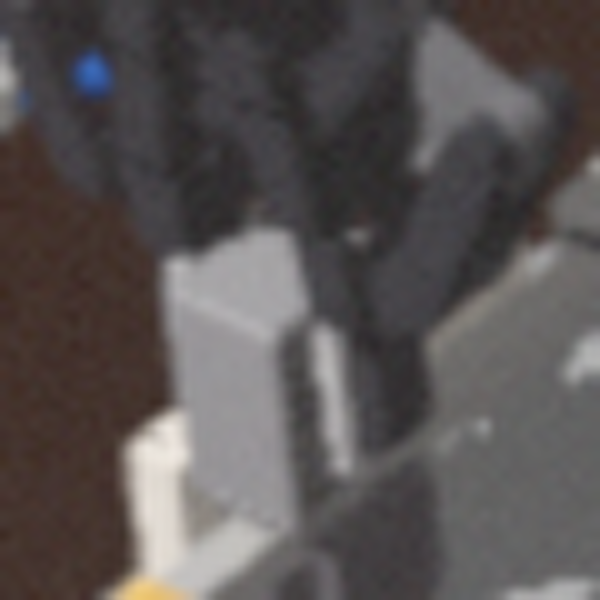

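The tube has been pushed through the slot: its front end is at top crop (75,117) and its rear end at (290,117). The encoder gives about 69.1 mm. I'll check the extension against the images.

Run:
```python
from look import *
s=manip.sense(); print(np.round(s['tool_pos'],4),np.round(s['ft_force'],2))
sd=snap('side','s13.png');t=snap('top','t13.png')
T=[(-6,6,-60,60,34,46)]
def rel(p,J):
    d=np.array(p[:2])-J[:2]; th=J[2]; return np.array([np.cos(th)*d[0]+np.sin(th)*d[1],-np.sin(th)*d[0]+np.cos(th)*d[1]])*1000
JT=[.6644,-.0479,-.0326];JS=[.6662,-.0503,-.0329]
for n,c,w,J in(('t',t,(235,155,310,185),JT),('s',sd,(195,220,265,275),JS)):
    p0=list(jw([[0,119,40]],J)[0][:2])+[-.033]
    b=brass(c); r=fit([c],[b],T,p0,[w]); print(n,r,rel(r[0],J))
# reference: same fit in image s8 conditions not available; compare grip block corner
pr=proj(sd,jw([[x,y,100] for y in (-30+68,-30+70,-30+72) for x in (-14,14)],JS)); print(np.round(pr,1))
pr=proj(sd,jw([[0,y,46] for y in (178,180,182)],JS)); print(np.round(pr,1))
a=cv2.resize(sd['pixels'][170:230,235:295],None,fx=10,fy=10,interpolation=cv2.INTER_CUBIC)
for E,col in((66,(0,255,255)),(70,(0,0,255)),(74,(0,255,0))):
    q=(proj(sd,jw([[-14,-30+E,100],[14,-30+E,100],[14,-30+E,50],[-14,-30+E,50]],JS))-[235,170]+.5)*10-.5
    cv2.polylines(a,[np.round(q).astype(int)],True,col,1)
cv2.imwrite('pics/s13d.png',a)
# home reference in the first side picture
import pickle
s0=pickle.load(open('side0.pkl','rb'))
a=cv2.resize(s0['pixels'][155:215,260:320],None,fx=10,fy=10,interpolation=cv2.INTER_CUBIC)
for E,col in((-4,(0,255,255)),(0,(0,0,255)),(4,(0,255,0))):
    q=(proj(s0,jw([[-14,-30+E,100],[14,-30+E,100],[14,-30+E,50],[-14,-30+E,50]],JS))-[260,155]+.5)*10-.5
    cv2.polylines(a,[np.round(q).astype(int)],True,col,1)
cv2.imwrite('pics/s0d.png',a)
```

```text
[ 0.6654 -0.0282  0.0596] [-3.44 -4.19  8.67]
t ([np.float64(0.6692334617073387), np.float64(0.07271057657516687), np.float64(-0.03203155389734033)], np.float64(0.09507548526240114)) [  0.89968514 120.70403515]
s ([np.float64(0.6724412679223214), np.float64(0.07043805964855099), np.float64(-0.02779793812742516)], np.float64(0.37246465888137675)) [  2.26632483 120.87802217]
[[262.6 202.6]
 [251.3 197.5]
 [261.9 203.1]
 [250.6 198. ]
 [261.2 203.7]
 [249.9 198.5]]
[[208.6 263.6]
 [207.8 264.2]
 [207.1 264.9]]
```

View pics/s13d.png

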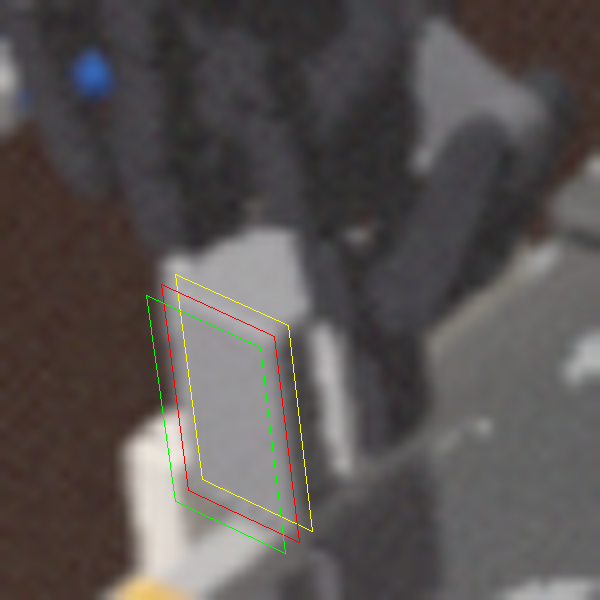

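View pics/s0d.png

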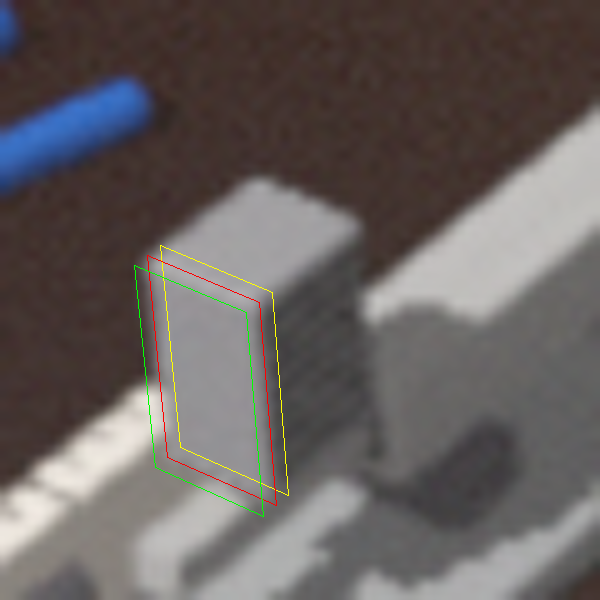

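Run:
```python
from look import *
import pickle
s0=pickle.load(open('side0.pkl','rb'))
JS=[0.6662,-0.0503,-0.0329]
s=manip.sense(); print(np.round(s['tool_pos'],4),np.round(s['ft_force'],2))
fin=np.mean([manip.camera('side')['pixels'].astype(np.float32).mean(2) for _ in range(3)]+[cv2.imread('pics/s13.png').astype(np.float32).mean(2),cv2.imread('pics/s12.png').astype(np.float32).mean(2)],axis=0)
home=np.mean([cv2.imread('pics/%s.png'%n).astype(np.float32).mean(2) for n in('side0','s1','s9')],axis=0)
def edge(img,x,E0,zs):
    out=[]
    for z in zs:
        f=lambda E: proj(s0,jw([[x,-30+E,z]],JS))[0]
        p=f(E0); d=(f(E0+1)-f(E0-1))/2
        es=np.arange(-9,9.01,.25); 
        L=np.array([p+d*e for e in es],np.float32)
        v=cv2.remap(img,L[:,0].reshape(1,-1),L[:,1].reshape(1,-1),cv2.INTER_CUBIC)[0]
        v=np.convolve(v,np.ones(5)/5,'same'); g=np.abs(np.gradient(v)); g[:4]=0;g[-4:]=0
        i=int(np.argmax(g)); 
        # centroid about peak
        k=slice(max(0,i-5),i+6); out.append((g[k]*es[k]).sum()/g[k].sum())
    return np.round(out,2)
zs=range(58,97,4)
for x in(-14,14):
    h=edge(home,x,0,zs); f=edge(fin,x,70,zs); print(x,'home',h,'fin',f,'med diff',np.median(f)-np.median(h))
```

```text
[ 0.6654 -0.0281  0.0596] [-2.96 -4.58  7.46]
-14 home [ 0.02 -0.19  1.23  0.98  0.74  0.5  -0.03  0.03 -0.14  1.41] fin [-0.74 -0.5  -0.91 -0.91  0.22 -0.27 -0.76 -7.42 -7.45 -7.48] med diff -1.1
14 home [-1.51 -0.52 -0.42  3.06  0.8   0.3  -0.18  0.03 -0.68  1.41] fin [-2.18 -0.97 -1.    7.07  0.25 -0.03 -0.94  0.44  0.26 -0.24] med diff -0.06000000000000001
```

The image edges give about 69.3 mm and the encoder 69.1 mm. I'll nudge +0.8 mm.

>>> step_arm(
  newtons=50,
  targets=[
    {"delta_pos": [0,0.0004,0],"twist": 0,"gripper": 0},
    {"delta_pos": [0,0.0008,0],"twist": 0,"gripper": 0},
    {"delta_pos": [0,0.0008,0],"twist": 0,"gripper": 0},
    {"delta_pos": [0,0.0008,0],"twist": 0,"gripper": 0},
    {"delta_pos": [0,0.0008,0],"twist": 0,"gripper": 0},
  ],
)

```text
time: 12.42
tool_pos: [0.6654, -0.0278, 0.0596]
tool_rot: [0.001, 0.72, 0.694, -0.002]
ft_force: [-2.0, -5.4, 8.8]
finger_gap: 0.0278
```

Run:
```python
from look import *
sd=snap('side','s14.png');t=snap('top','t14.png')
s=manip.sense(); print(np.round(s['tool_pos'],4),np.round(s['ft_force'],2),s['finger_gap'],s['time'])
```

```text
[ 0.6654 -0.0277  0.0596] [-2.17 -5.65  8.38] 0.027413546864689897 12.5167
```

View pics/s14.png

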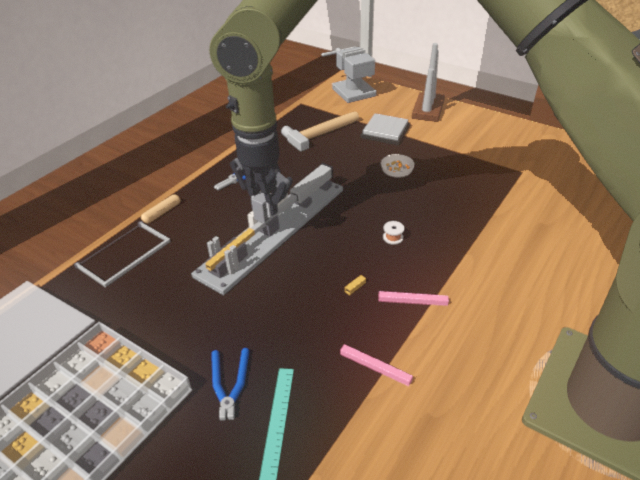

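View pics/t14.png

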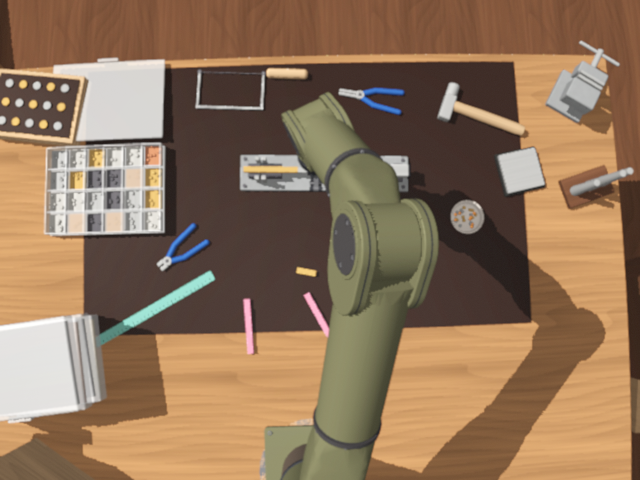

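Everything else is still in its original place. The encoder reads 69.5 mm, so I'll make one more small nudge.

>>> step_arm(
  newtons=50,
  targets=[
    {"delta_pos": [0,0.0004,0],"twist": 0,"gripper": 0},
    {"delta_pos": [0,0.0007,0],"twist": 0,"gripper": 0},
    {"delta_pos": [0,0.0007,0],"twist": 0,"gripper": 0},
    {"delta_pos": [0,0.0007,0],"twist": 0,"gripper": 0},
    {"delta_pos": [0,0.0007,0],"twist": 0,"gripper": 0},
    {"delta_pos": [0,0.0007,0],"twist": 0,"gripper": 0},
    {"delta_pos": [0,0.0007,0],"twist": 0,"gripper": 0},
  ],
)

```text
time: 13.1
tool_pos: [0.6654, -0.0272, 0.0596]
tool_rot: [0.002, 0.72, 0.694, -0.002]
ft_force: [-3.3, -5.5, 8.4]
finger_gap: 0.0276
```

Run:
```python
from look import *
s=manip.sense(); print(np.round(s['tool_pos'],5),np.round(s['ft_force'],2),s['finger_gap'],s['time'],np.abs(s['joint_vel']).max())
```

```text
[ 0.66542 -0.02723  0.05964] [-3.33 -5.53  8.4 ] 0.027597201012655587 13.1 0.0025179940746786244
```

Extension now reads 70.0 mm and is steady, with the button squeezed in. Handing the job in.

Run:
```python
from cell import manip
print(manip.sign_off())
```

```text
the job is handed in; nothing more can be done
None
```

The long brass tube lies in the jig, and the feed arm is held at the 70 mm mark with the lock button squeezed in. I handed the job in at 13.1 s. I laid the tube in the guides and let go of it. Then I gripped the block, pressed the button and extended the arm, which pushed the tube through the saw slot.

**Last checks:**
- **Extension:** the tool had moved 70.0 mm from where it gripped the block at home. It was steady, with about 5.5 N of pull along the feed, against the 5 N given for the spring.
- **Cross-check:** before the last two small nudges the tool's movement read 69.1 mm. The block's edges in the side camera agreed at about 69.3 mm. The tube's position in the pictures implied about 70.8 mm, roughly 1.5 mm more, but that fit is rough.
- **Pointer:** I never read the scale directly, because the gripper and arm hid it.
- **Button:** the fingers read 27.6 mm apart, which matches the 28 mm block with the button flush. The button was also out of the cameras' view.
- **Other things:** the offcut, dish and pliers look unmoved in the final pictures. The spool does too in the side view, but the arm hid it from above.

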